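# Clamp the specimen carrier in the tilted mount

### The job

Clamp the specimen carrier in the tilted mount: push the slotted clamp plate fully forward over the carrier's edge, and only then tighten the wing nut clockwise until it comes hard to its stop. The two guide pillars leave the hand only short arcs, so let go and take a new grip as needed, and keep the carrier seated in its nest.

Things in the scene. Friction and masses are not known exactly. Their poses are not given: they have to be found in the camera images.
- tilt_mount: Fixed mount: aluminium plate 162x110 mm on a 38 mm pillar, its face sloping at 25 deg. Origin on the table under the stud; z up; x level, to the plate's upper end (yaw 0.6 to 1.1). Slope axes: U up-slope = x tilted up 25 deg; N out of the face = z leant 25 deg to -x. The stud (8 mm, 58 high, along N) leaves the face 135 mm above the origin.
- pillar_left (a point): Top centre of the left steel guide pillar, 13 mm thick, standing 62 mm high along N on the sloping face, 38 mm left (+y) of the stud. Fingers can be opened wide beside the pillars only when they open roughly up and down the slope (within 50 deg of U); fingers closed on the wings have room to swing past.
- pillar_right (a point): Top centre of the right guide pillar, the same, 38 mm right (-y) of the stud.
- nut_wings (a point): Steel wing nut; point on its axis 16 mm above its foot, 46 mm above the face when tight (1.7 mm more when loose). z = its axis = N; x runs along the wings and turns with it. Wings 53 mm over the tips, 9 mm thick, joined by a 9 mm web; ears reach 17 mm above this point, 8 mm at the middle. From 7 mm below this point down a hub up to 23 mm wide. Stud end 12 mm above this point.
- wing_nut (a joint): Wing nut angle, rad: 0 = at its stop, clamped; positive = unscrewed, counter-clockwise seen along N from above. Clockwise tightens, 3 mm a turn. Starts at 2.6 to 3.5. Turns with 0.07 N m of friction and stays where left. At 0 the wings lie 25 deg clockwise of the line through the two pillars.
- clamp_plate: Dark steel slotted clamp plate, 62 mm wide, 8 mm thick, with a 34 mm wide nose, between the pillars under the nut; underside 20 mm above the face. Slides along U, rises and falls with the nut. x along U, z along N. Origin: a point on the mount's face, at the foot of the stud when the plate is fully forward.
- clamp_slide (a joint): Clamp plate position along U, m: 0 = fully forward at its stop, nose 10 mm over the carrier's edge; negative = drawn back down the slope. Starts at -0.023 to -0.015. Slides with about 3 N of friction and stays where left.
- push_lip (a point): Middle of the down-slope face of the clamp plate's upturned lip (44 mm wide across the slope, 14 mm high along N, 27 mm above the mount's face), where the plate is pushed up the slope. x along U, z along N.
- carrier: Loose aluminium specimen carrier 48 (along U) x 64 x 20 mm, 0.2 kg, a 26 mm glass disc in its top, in a nest of low rails and two pins at the upper end of the sloping face. Origin: centre of its underside; x along U, z along N.

How it is judged:
By the outcome, as a careful person would: the job done as asked, in the order asked, and still so for the second after the job is handed in, with the robot touching nothing.
It also fails if it takes over 64 s, if anything falls off the work surface, if the arm or the gripper's body presses on something with over 40 N, if the wrist force passes 120 N, or if a joint passes its speed limit or range.

### The arm

A 6-joint arm with a two-finger parallel gripper is mounted at the origin on a cart in front of the work surface, level with it; the furniture and walls round the work are solid. World frame = base frame: x ahead of the robot, y to its left, z up, the work surface at z = 0. Lengths are in m, angles in rad, forces in N, time in s.
With the tool pointing down it reaches from about 0.35 to 0.95 m from the base axis. Payload 17.4 kg.
Tool frame: the origin (TCP) lies on the centre line of the jaws, within the pads' length; the fingertips stand ctrl.tip_reach ahead of it and the grasp point (between the pads) is the TCP (ctrl.tip_reach is the distance from the TCP to the fingertips, in m); z points along the fingers, y is the line along which they close (so a half turn about z gives the same grasp; the last joint's range is limited). The gripper opens to 93 mm and grips with 3 to 60 N. Pads are 15 mm wide; open, the fingers measure 128 mm over their backs; the gripper's body (75 mm by 188 mm) begins 65 mm behind the grasp point.
Start: joints at [-1.336, 0.116, 1.442, -0, 1.584, -0.038], TCP at [0.182, -0.65, 0.238] pointing down, gripper open.
Joint ranges: [-2.83, 2.83], [-0.83, 2.19], [0.07, 2.5], [-1.14, 4.28], [0.01, 3], [-2.97, 2.97]. Speed limits (rad/s): [1.89, 1.89, 2.22, 3.14, 3.14, 3.14].

### API

Orientations are given as a unit quaternion [x, y, z, w].
In Python, from rig import ctrl gives the robot as it stands.
- The arm moves only by the tool servo_tool, never from a script. Its argument "targets" is a list that holds one entry, the list of rows, each a list of 7 numbers: the opening, from 0 (shut) to 1 (fully open), then the shift along the world's x, y, z normalised to -1 to 1, where 1 is 30 cm, then the turn, a rotation vector about the world's x, y, z normalised to -1 to 1, where 1 is 90 degrees. In form: [[[hand, x, y, z, wx, wy, wz], ...]]. A call has exactly 10 rows; each row shifts and turns the commanded pose from where the row before left it; what a row does not reach is not made up. A row lasts 1/10 s, in which the tool goes at most 50 mm and 8.59 degrees, less where a joint would pass 70% of its speed; a pose out of reach is approached as far as the arm can. A call with a number of a shift or a turn outside -1 to 1 is refused whole. A call with a gripper value outside its range is refused whole. The fingers move at their own pace and stop on an object; "force" is the grip in N (left out, the last holds). Time passes only in rows, so rows that do not move let the fingers close, or fill a call up. It gives the time, the measured TCP pose, the force, the opening and the grip force at its end, in the units of the state.
- ctrl.observe(): the state, without advancing time (a new reading comes with each control period).
- ctrl.camera(name): name is "scene" or "top"; returns a dict with "img" (480x640x3 uint8, red, green, blue), "fx", "fy", "cx", "cy" (pixels), "world_to_cam" (4x4, takes a point from world to camera coordinates). Camera axes: x right, y up, looking along -z (the intrinsics and any distortion apply to the point x, -y, -z); pixel columns grow to the right and rows downward; lengths in m; the calibration is good to about 2 mm. A picture is of the moment at which its call begins. There is no depth.
- ctrl.finish_job(): hands the job in; it is judged then, once.
The state is a dict: "clock": time; "qpos": joint angles; "qvel": joint speeds; "joint_torque": joint torques, N m; "ee_pos": TCP position; "orientation": TCP orientation; "force": force on the tool from outside, world axes, zero at the start; "torque": the same for the moment, N m; "grip_width": opening from 0.0 (shut) to 1.0 (fully open); "finger_force": force on a finger pad.
Only numpy, scipy, OpenCV 4.12 (cv2) and the standard library are available. Lean on these libraries where they do the work, as an engineer would, in place of code of your own. Each camera call takes 0.05 s, during which the arm holds its last target. There are 200 camera calls.

## Working session

There is one attempt and no reset: what is moved stays moved. The work goes in short steps, Python scripts to look and compute and a tool call to move; the robot and the scene stay as the last step left them, time stands still between calls to the robot, and variables do not carry over. Pictures are saved under pics/ and viewed, at most 10 in all, crops included, and the job is handed in when it is done.

Besides the shell and the picture viewer there is one more tool, called after "Request:" in YAML: its name, and indented under it one key for each argument. servo_tool: Moves the arm, as the interface text tells. Scaled input: -1 to 1 covers 30 cm each way for a shift and 90 degrees each way for a turn. Its arguments: {"type":"object","properties":{"targets":{"type":"array","items":{"type":"array","items":{"type":"array","items":{"type":"number","minimum":-1,"maximum":1}}}},"force":{"type":"number"}},"required":["targets"]}

```bash
mkdir -p pics; ls
python3 - <<'E'
from rig import ctrl
import cv2,numpy as np
for n in("scene","top"):
    c=ctrl.camera(n); cv2.imwrite(f"pics/{n}0.png",c["img"][:,:,::-1]); np.save(f"pics/{n}0.npy",c,allow_pickle=True)
    print(n,c["fx"],c["fy"],c["cx"],c["cy"],[k for k in c]); print(np.round(c["world_to_cam"],4).tolist())
print(ctrl.tip_reach); print(ctrl.observe())
E
```

```text
pics
scene 535.0554924688473 535.0554924688473 325.0533268966535 247.25668965555118 ['img', 'fx', 'fy', 'cx', 'cy', 'world_to_cam']
[[-0.6867, -0.7269, -0.0112, 0.3861], [0.3111, -0.3078, 0.8991, -0.2554], [-0.657, 0.6139, 0.4375, -0.6253], [0.0, 0.0, 0.0, 1.0]]
top 519.6326302308443 519.6326302308443 319.3262107298186 240.9180920661615 ['img', 'fx', 'fy', 'cx', 'cy', 'world_to_cam']
[[-0.0061, -0.9995, -0.0311, 0.0864], [0.9929, -0.0097, 0.1189, -0.4856], [-0.1192, -0.0301, 0.9924, -0.9316], [0.0, 0.0, 0.0, 1.0]]
0.019
{'clock': 0.1, 'qpos': array([-1.33582253e+00,  1.16467810e-01,  1.44220859e+00,  1.36307641e-05,
        1.58399976e+00, -3.77818499e-02]), 'qvel': array([-0.00022985, -0.00136058, -0.00199625, -0.00035115,  0.00029193,
       -0.00017758]), 'joint_torque': array([ 1.88022415e-03, -7.22897673e+01, -6.23866582e+01,  7.82487961e-02,
        2.27956509e-02, -9.65953564e-05]), 'ee_pos': array([ 0.18180427, -0.64988458,  0.23695262]), 'orientation': array([ 9.90714792e-01,  1.35955536e-01, -4.65463000e-05, -5.39791447e-04]), 'force': array([ 0.91636114, -0.04642888,  0.86654656]), 'torque': array([0.05937572, 0.05676016, 0.00434607]), 'finger_force': 0.0, 'grip_width': 0.9976681718828277}
```

View pics/scene0.png

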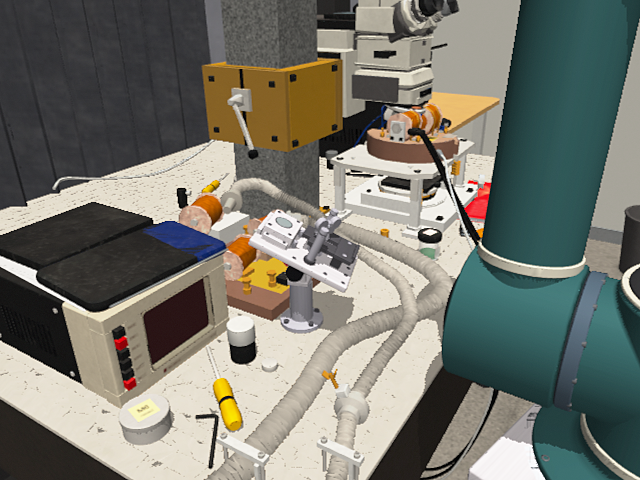

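View pics/top0.png

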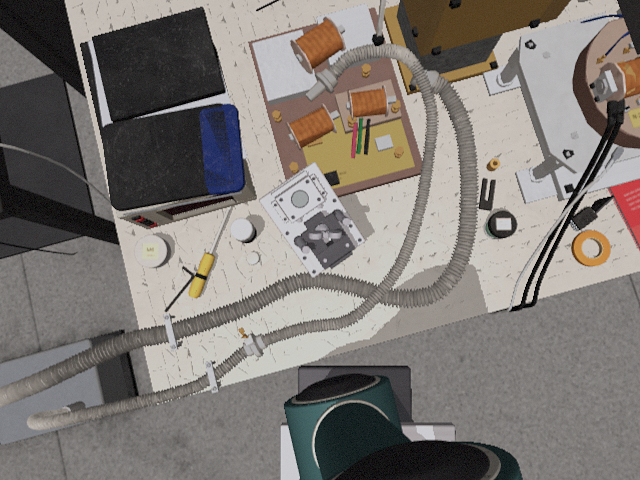

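The scene view shows the mount at about (305,250), and the top view shows it at about (315,220) with the clamp plate at (328,238). I'll zoom in on both.

Run:
```python
import cv2,numpy as np
a=cv2.imread("pics/top0.png")[160:280,255:375]; b=cv2.imread("pics/scene0.png")[200:340,240:370]
a=cv2.resize(a,(600,600),interpolation=cv2.INTER_CUBIC); cv2.imwrite("pics/topc.png",a)
b=cv2.resize(b,None,fx=4.2,fy=4.2,interpolation=cv2.INTER_CUBIC); cv2.imwrite("pics/scenec.png",b)
```

```text
(no output)
```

View pics/topc.png

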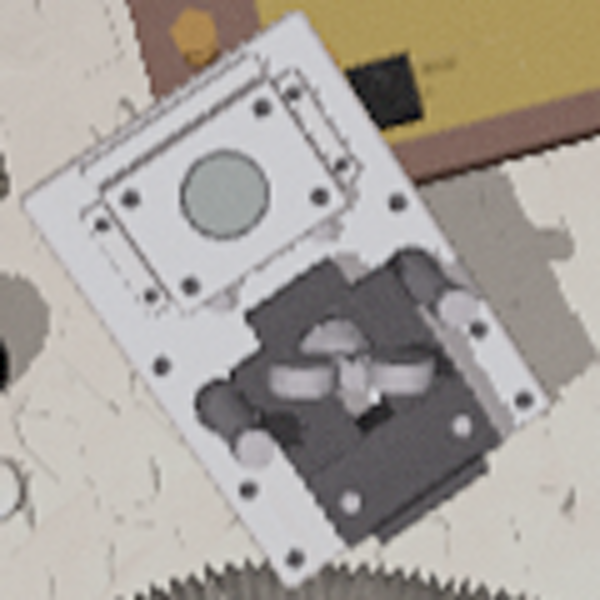

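View pics/scenec.png

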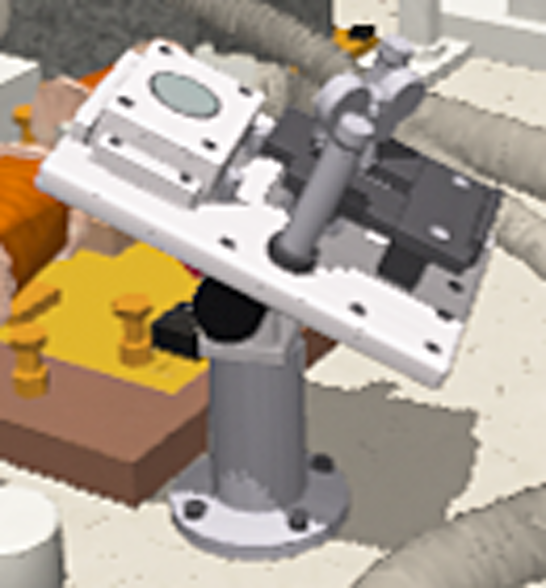

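The top crop shows the left pillar top at full-frame (306,249.6), the right at (347,221.6), and wing tips at about (309,236) and (342,235.5). The scene crop shows the left pillar top at (324.5,230.5) and the stud end at (335,211). Next I'll fit the mount pose.

```bash
cat > h.py <<'E'
import numpy as np
from scipy.optimize import least_squares
from scipy.spatial.transform import Rotation as R
C={n:np.load(f"pics/{n}0.npy",allow_pickle=True).item() for n in("scene","top")}
def proj(n,p,c=None):
    c=c or C[n]; q=c["world_to_cam"]@np.r_[p,1]; return np.array([c["cx"]+c["fx"]*q[0]/-q[2],c["cy"]+c["fy"]*-q[1]/-q[2]])
def ray(n,uv):
    c=C[n];W=c["world_to_cam"];d=np.array([(uv[0]-c["cx"])/c["fx"],-(uv[1]-c["cy"])/c["fy"],-1.])
    return -W[:3,:3].T@W[:3,3],W[:3,:3].T@d
def frame(yaw):
    c,s=np.cos(np.radians(25)),np.sin(np.radians(25))
    h=np.array([np.cos(yaw),np.sin(yaw),0]);z=np.array([0,0,1.])
    return np.c_[c*h+s*z,np.cross(z,h),c*z-s*h]   # U,V,N
def pt(m,u,v,n): return np.array([m[0],m[1],.135])+frame(m[2])@np.array([u,v,n])
def onplane(n,uv,m,h):
    o,d=ray(n,uv);F=frame(m[2]);p0=pt(m,0,0,h);t=(p0-o)@F[:,2]/(d@F[:,2]);return F.T@(o+t*d-pt(m,0,0,0))
def onz(n,uv,z):
    o,d=ray(n,uv);return o+d*(z-o[2])/d[2]
E
python3 - <<'E'
from h import *
obs=[("top",(306,249.6),(0,.038,.062)),("top",(347,221.6),(0,-.038,.062)),("scene",(324.5,230.5),(0,.038,.062)),("scene",(334.8,211),(0,0,.058)),("top",(329,239),(0,0,.058))]
f=lambda m:np.concatenate([proj(n,pt(m,*q))-uv for n,uv,q in obs])
r=least_squares(f,[.5,0,.85],loss="soft_l1");m=r.x;print(m,np.round(f(m).reshape(-1,2),1).tolist());np.save("m.npy",m)
T=lambda x,y:(255+x/5,160+y/5)
for nm,q,h in[("tipL",(270,380),.062),("tipR",(435,378),.062),("lipL",(345,545),.034),("lipR",(500,445),.034),("lipLowL",(380,540),.02),("lipLowR",(488,468),.02),("noseL",(245,312),.028),("noseR",(335,258),.028),("pl",(22,203),0),("pl",(300,12),0),("pl",(290,585),0),("pl",(548,405),0),("carr",(100,195),.02),("carr",(270,75),.02),("carr",(190,310),.02),("carr",(352,195),.02)]:
    print(nm,np.round(1e3*onplane("top",T(*q),m,h),1))
for uv,z in[((545,160),.15),((490,85),.15),((440,75),.25),((225,195),.15),((245,150),.15)]:print(uv,np.round(onz("top",uv,z),3))
F=frame(m[2]);print("N",F[:,2],"U",F[:,0])
E
```

```text
[0.49586605 0.07945239 0.55929642] [[0.3, 0.1], [0.9, 1.7], [1.6, -2.1], [-3.5, 9.6], [-2.4, -3.1]]
tipL [16.4 23.3 62. ]
tipR [-11.7 -20.4  62. ]
lipL [-53.2  30.2  34. ]
lipR [-52.9 -29.8  34. ]
lipLowL [-63.8  19.2  20. ]
lipLowR [-62.9 -23.8  20. ]
noseL [29.3 17.8 28. ]
noseR [ 28.5 -15.6  28. ]
pl [91.3 59.  -0. ]
pl [ 95.9 -48.7  -0. ]
pl [-67.9  52.5   0. ]
pl [-63.1 -53.9   0. ]
carr [84.3 36.8 20. ]
carr [ 87.8 -28.3  20. ]
carr [37.3 32.  20. ]
carr [ 40.9 -31.2  20. ]
(545, 160) [ 0.601 -0.289  0.15 ]
(490, 85) [ 0.73  -0.206  0.15 ]
(440, 75) [ 0.704 -0.103  0.25 ]
(225, 195) [0.55  0.234 0.15 ]
(245, 150) [0.625 0.202 0.15 ]
N [-0.35822334 -0.224237    0.90630779] U [0.76821243 0.4808778  0.42261826]
```

Run:
```python
from h import *
T=lambda x,y:(255+x/5,160+y/5)
obs=[("top",(306,249.6),(0,.038,.062)),("top",(347,221.6),(0,-.038,.062)),("scene",(324.5,230.5),(0,.038,.062)),("scene",(334.8,210.5),(0,-.038,.062)),("top",T(354,377),(0,0,.060))]
def f(p):
    m=p[:3];u,c,s=p[3:]
    o=obs+[("top",T(22,203),(u+.081,.055,0)),("top",T(300,12),(u+.081,-.055,0)),("top",T(290,585),(u-.081,.055,0)),("top",T(548,405),(u-.081,-.055,0)),
     ("top",T(100,195),(c+.024,.032,.02)),("top",T(270,75),(c+.024,-.032,.02)),("top",T(190,310),(c-.024,.032,.02)),("top",T(352,195),(c-.024,-.032,.02)),
     ("top",T(345,545),(s,.031,.028)),("top",T(500,445),(s,-.031,.028))]
    return np.concatenate([proj(n,pt(m,*q))-uv for n,uv,q in o])
r=least_squares(f,[.5,.08,.6,.01,.06,-.05],loss="soft_l1");m=r.x[:3];print(r.x,np.round(f(r.x).reshape(-1,2),1).tolist());np.save("m.npy",m)
for nm,q,h in[("tipL",(272,380),.062),("tipR",(435,378),.062),("lipLowL",(380,540),.02),("lipLowR",(488,468),.02),("noseL",(245,312),.028),("noseR",(335,258),.028)]:
    print(nm,np.round(1e3*onplane("top",T(*q),m,h),1))
F=frame(m[2]);print(F.round(4).tolist())
# desired tool: z=-N
from rig import ctrl
o=ctrl.observe();R0=R.from_quat(o["orientation"])
for nm,a in(("push",90),("grip",-25)):
  for s in(0,180):
    t=np.radians(a+s);y=F@np.array([np.cos(t),np.sin(t),0]);z=-F[:,2];Rg=np.c_[np.cross(y,z),y,z]
    print(nm,s,np.degrees((R.from_matrix(Rg)*R0.inv()).as_rotvec()).round(1))
for nm,q in(("pre",(-.09,0,.06)),("prelow",(-.09,0,.041)),("nut",(0,0,.06)),("nuthi",(0,0,.11))):print(nm,pt(m,*q).round(4))
print(o["ee_pos"])
```

```text
[ 0.49722484  0.08201309  0.59657298  0.01117054  0.06005729 -0.05786494] [[-0.3, -0.3], [-0.7, -0.2], [0.8, -2.1], [0.8, -1.2], [-0.1, -0.4], [-0.7, -0.5], [0.6, -0.9], [-0.4, 1.1], [1.3, 0.3], [0.1, -0.8], [-0.2, 0.2], [-1.2, 0.7], [-0.6, 1.1], [0.3, 0.4], [0.4, -1.1]]
tipL [14.2 21.8 62. ]
tipR [-15.2 -20.5  62. ]
lipLowL [-65.8  20.3  20. ]
lipLowR [-66.5 -22.8  20. ]
noseL [27.3 15.8 28. ]
noseR [ 25.3 -17.5  28. ]
[[0.7498, -0.5618, -0.3496], [0.5092, 0.8273, -0.2374], [0.4226, 0.0, 0.9063]]
push 0 [  32.1   15.  -157.9]
push 180 [ 10.5 -22.8  18.2]
grip 0 [ -3.7 -27.1  82.1]
grip 180 [ 27.9  -3.7 -94.8]
pre [0.4088 0.0219 0.1513]
prelow [0.4154 0.0265 0.1341]
nut [0.4762 0.0678 0.1894]
nuthi [0.4588 0.0559 0.2347]
[ 0.18180427 -0.64988458  0.23695262]
```

Request:
servo_tool:
  targets:
    - [[0,0.0307,0.1072,0.0167,0.0058,-0.0127,0.0101],[0,0.0307,0.1072,0.0167,0.0058,-0.0127,0.0101],[0,0.0307,0.1072,0.0167,0.0058,-0.0127,0.0101],[0,0.0307,0.1072,0.0167,0.0058,-0.0127,0.0101],[0,0.0307,0.1072,0.0167,0.0058,-0.0127,0.0101],[0,0.0307,0.1072,0.0167,0.0058,-0.0127,0.0101],[0,0.0307,0.1072,0.0167,0.0058,-0.0127,0.0101],[0,0.0307,0.1072,0.0167,0.0058,-0.0127,0.0101],[0,0.0307,0.1072,0.0167,0.0058,-0.0127,0.0101],[0,0.0307,0.1072,0.0167,0.0058,-0.0127,0.0101]]
  force: 20

```text
clock: 1.1
ee_pos: [0.2741, -0.3271, 0.2877]
orientation: [0.971, 0.213, 0.105, -0.032]
force: [-0.0, -1.2, 1.2]
grip_width: 0.187
finger_force: 0.0
```

Request:
servo_tool:
  targets:
    - [[0,0.0307,0.1072,0,0.0058,-0.0127,0.0101],[0,0.0307,0.1072,0,0.0058,-0.0127,0.0101],[0,0.0307,0.1072,0,0.0058,-0.0127,0.0101],[0,0.0307,0.1072,0,0.0058,-0.0127,0.0101],[0,0.0307,0.1072,0,0.0058,-0.0127,0.0101],[0,0.0307,0.1072,0,0.0058,-0.0127,0.0101],[0,0.0307,0.1072,0,0.0058,-0.0127,0.0101],[0,0.0307,0.1072,0,0.0058,-0.0127,0.0101],[0,0.0307,0.1072,0,0.0058,-0.0127,0.0101],[0,0.0307,0.1072,0,0.0058,-0.0127,0.0101]]

```text
clock: 2.1
ee_pos: [0.3691, -0.0064, 0.2877]
orientation: [0.933, 0.287, 0.207, -0.063]
force: [-0.8, -1.1, 0.3]
grip_width: 0.007
finger_force: 0.0
```

```bash
cat > st.py <<'E'
from h import *
from rig import ctrl
import sys
m=np.load("m.npy");F=frame(m[2])
def rep(a=None,un=None):
    o=ctrl.observe();Q=R.from_quat(o["orientation"]);y=F.T@Q.as_matrix()[:,1];z=F.T@Q.as_matrix()[:,2]
    p=F.T@(o["ee_pos"]-pt(m,0,0,0))
    print("t",round(o["clock"],2),"UVN mm",(p*1e3).round(1),"yang",np.degrees(np.arctan2(y[1],y[0])).round(1),"z",z.round(3),"F_UVN",(F.T@o["force"]).round(1),"T",(F.T@o["torque"]).round(2),"w",round(o["grip_width"],3),"ff",round(o["finger_force"],1))
    print("q",o["qpos"].round(3))
    if a is not None:
        t=np.radians(a);yy=F@np.array([np.cos(t),np.sin(t),0]);zz=-F[:,2];Rg=np.c_[np.cross(yy,zz),yy,zz]
        print("rotvec/90",((R.from_matrix(Rg)*Q.inv()).as_rotvec()/(np.pi/2)).round(4))
    if un is not None: print("shift/0.3",((pt(m,*un)-o["ee_pos"])/.3).round(4))
if __name__=="__main__":
    a=[float(x) for x in sys.argv[1:]]
    rep(a[0] if a else None,np.array(a[1:4])/1e3 if len(a)>3 else None)
E
python3 st.py -90 -105 0 110
```

```text
t 2.1 UVN mm [-76.6  -1.1 204.2] yang -90.0 z [-0.001 -0.    -1.   ] F_UVN [-1.  -0.5  0.9] T [-0.07  0.21  0.04] w 0.007 ff 0.0
q [-0.357 -0.83   2.115  0.351  1.592  0.673]
rotvec/90 [ 0.0003 -0.0003  0.0005]
shift/0.3 [ 0.0366  0.0295 -0.3248]
```

Request:
servo_tool:
  targets:
    - [[0,0,0,0,-0.0313,0.046,0],[0,0,0,0,-0.0313,0.046,0],[0,0,0,0,-0.0313,0.046,0],[0,0.022,0.015,-0.0934,0,0,0],[0,0.022,0.015,-0.0934,0,0,0],[0,0.022,0.015,-0.0934,0,0,0],[0,0.022,0.015,-0.0934,0,0,0],[0,0.022,0.015,-0.0934,0,0,0],[0,0,0,0,0,0,0],[0,0,0,0,0,0,0]]

```text
clock: 3.1
ee_pos: [0.4019, 0.0148, 0.1487]
orientation: [0.952, 0.293, 0.082, -0.025]
force: [-0.1, 0.1, 0.6]
grip_width: 0.002
finger_force: 0.0
```

```bash
python3 st.py -90 -95 0 43
```

```text
t 3.1 UVN mm [-99.9  -2.   61.7] yang -90.0 z [-0.261 -0.001 -0.965] F_UVN [0.2 0.2 0.6] T [-0.05  0.1   0.03] w 0.002 ff 0.0
q [-0.105 -0.597  2.181  0.111  1.425  0.861]
rotvec/90 [ 0.0947 -0.1387  0.0004]
shift/0.3 [ 0.0303  0.0287 -0.0496]
```

Request:
servo_tool:
  targets:
    - [[0,0.024,0.019,-0.023,0,0,0],[0,0.024,0.019,-0.023,0,0,0],[0,0.0125,0.0085,0.007,0,0,0],[0,0.0125,0.0085,0.007,0,0,0],[0,0.0125,0.0085,0.007,0,0,0],[0,0.0125,0.0085,0.007,0,0,0],[0,0.005,0.0034,0.0028,0,0,0],[0,0.005,0.0034,0.0028,0,0,0],[0,0.005,0.0034,0.0028,0,0,0],[0,0.005,0.0034,0.0028,0,0,0]]

```text
clock: 4.1
ee_pos: [0.4374, 0.0405, 0.1462]
orientation: [0.952, 0.292, 0.083, -0.025]
force: [-4.0, -1.9, 1.9]
grip_width: 0.004
finger_force: 2.2
```

```bash
python3 st.py
```

```text
t 4.1 UVN mm [-61.3  -0.8  40.9] yang -90.0 z [-0.261 -0.001 -0.965] F_UVN [-3.2  0.7  3.6] T [ 0.03  0.79 -0.05] w 0.004 ff 2.2
q [-0.03  -0.495  2.123  0.102  1.373  0.932]
```

Request:
servo_tool:
  targets:
    - [[0,0.00375,0.0025,0.0021,0,0,0],[0,0.00375,0.0025,0.0021,0,0,0],[0,0.00375,0.0025,0.0021,0,0,0],[0,0.00375,0.0025,0.0021,0,0,0],[0,0.00375,0.0025,0.0021,0,0,0],[0,0.0025,0.0017,0.0014,0,0,0],[0,0,0,0,0,0,0],[0,0,0,0,0,0,0],[0,0,0,0,0,0,0],[0,0,0,0,0,0,0]]

```text
clock: 5.1
ee_pos: [0.4439, 0.0448, 0.1497]
orientation: [0.952, 0.292, 0.083, -0.025]
force: [-1.1, -1.3, 0.6]
grip_width: 0.002
finger_force: 0.6
```

```bash
python3 st.py;  python3 - <<'E'
from rig import ctrl
import cv2
im=ctrl.camera("scene")["img"][:,:,::-1]; b=im[200:320,240:370]
cv2.imwrite("pics/s1.png",cv2.resize(b,None,fx=4.2,fy=4.2,interpolation=cv2.INTER_CUBIC))
E
```

```text
t 5.1 UVN mm [-52.7  -0.8  40.8] yang -90.0 z [-0.26  -0.001 -0.966] F_UVN [-1.3 -0.4  1.2] T [0.01 0.34 0.01] w 0.002 ff 0.6
q [-0.019 -0.479  2.107  0.101  1.372  0.943]
```

View pics/s1.png

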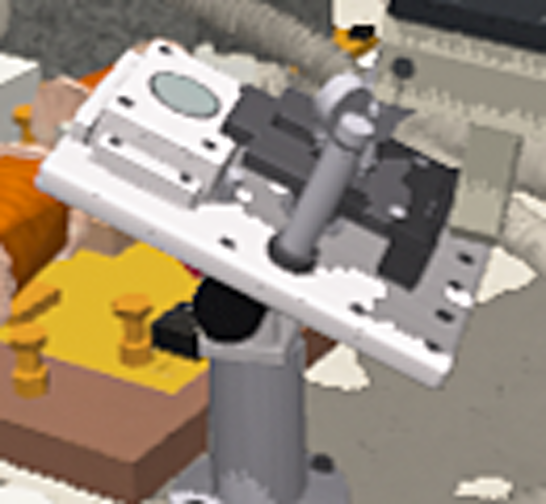

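The clamp plate has moved up the slope. Its nose, at about (240,110) in the crop, now reaches the carrier edge. The force is low, so it isn't at its stop yet.

Request:
servo_tool:
  targets:
    - [[0,0.0025,0.0017,0.0014,0,0,0],[0,0.0025,0.0017,0.0014,0,0,0],[0,0.0025,0.0017,0.0014,0,0,0],[0,0.0025,0.0017,0.0014,0,0,0],[0,0.0025,0.0017,0.0014,0,0,0],[0,0,0,0,0,0,0],[0,0,0,0,0,0,0],[0,0,0,0,0,0,0],[0,0,0,0,0,0,0],[0,0,0,0,0,0,0]]

```text
clock: 6.15
ee_pos: [0.4463, 0.0465, 0.1509]
orientation: [0.953, 0.292, 0.08, -0.024]
force: [-17.1, -12.5, 2.2]
grip_width: 0.002
finger_force: 10.3
```

```bash
python3 st.py
```

```text
t 6.15 UVN mm [-49.6  -0.8  40.6] yang -90.0 z [-0.265 -0.001 -0.964] F_UVN [-18.3  -0.8  11. ] T [-0.01  3.54  0.06] w 0.002 ff 10.3
q [-0.014 -0.469  2.098  0.097  1.375  0.949]
```

Request:
servo_tool:
  targets:
    - [[0,-0.025,-0.017,-0.014,0,0,0],[0,-0.025,-0.017,-0.014,0,0,0],[0,-0.029,-0.02,0.0755,0,0,0],[0,-0.029,-0.02,0.0755,0,0,0],[0,-0.029,-0.02,0.0755,0,0,0],[0,-0.029,-0.02,0.0755,0,0,0],[0.5,0.044,0.03,0.025,0,0,0],[1,0.044,0.03,0.025,0,0,0],[1,0.044,0.03,0.025,0,0,0],[1,0.044,0.03,0.025,0,0,0]]

```text
clock: 7.15
ee_pos: [0.4509, 0.0494, 0.2643]
orientation: [0.952, 0.292, 0.083, -0.025]
force: [0.0, -0.6, 0.1]
grip_width: 0.301
finger_force: 0.0
```

```bash
python3 st.py -35 0 0 120
python3 - <<'E'
from rig import ctrl
import cv2
im=ctrl.camera("scene")["img"][:,:,::-1]; b=im[200:320,240:370]
cv2.imwrite("pics/s2.png",cv2.resize(b,None,fx=4.2,fy=4.2,interpolation=cv2.INTER_CUBIC))
E
```

```text
t 7.15 UVN mm [  3.3  -1.  141.1] yang -90.0 z [-0.259 -0.002 -0.966] F_UVN [-0.2 -0.5  0.3] T [-0.04  0.09 -0.03] w 0.301 ff 0.0
q [-0.008 -0.488  1.929  0.097  1.557  0.973]
rotvec/90 [-0.0655 -0.23    0.5851]
shift/0.3 [ 0.0144  0.0137 -0.0685]
```

View pics/s2.png

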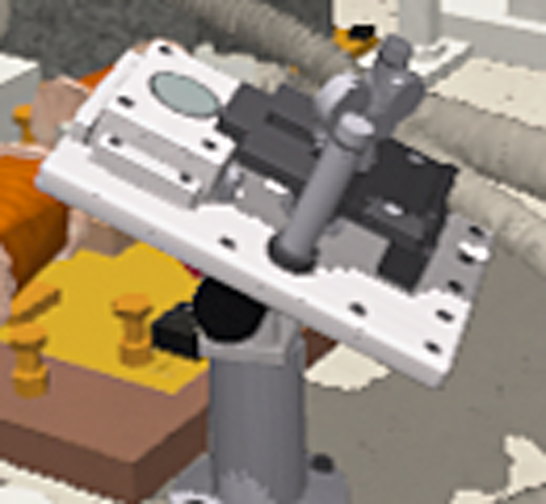

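The clamp nose now overlaps the carrier's lower edge at about (225,115), and the carrier is still in its nest. Next I'll orient the tool for the grip.

Request:
servo_tool:
  targets:
    - [[1,0.0018,0.0017,-0.0086,-0.0082,-0.02875,0.0731],[1,0.0018,0.0017,-0.0086,-0.0082,-0.02875,0.0731],[1,0.0018,0.0017,-0.0086,-0.0082,-0.02875,0.0731],[1,0.0018,0.0017,-0.0086,-0.0082,-0.02875,0.0731],[1,0.0018,0.0017,-0.0086,-0.0082,-0.02875,0.0731],[1,0.0018,0.0017,-0.0086,-0.0082,-0.02875,0.0731],[1,0.0018,0.0017,-0.0086,-0.0082,-0.02875,0.0731],[1,0.0018,0.0017,-0.0086,-0.0082,-0.02875,0.0731],[1,0,0,0,0,0,0],[1,0,0,0,0,0,0]]

```text
clock: 8.2
ee_pos: [0.4546, 0.0528, 0.2433]
orientation: [0.697, 0.684, 0.212, 0.039]
force: [1.1, 0.8, -0.2]
grip_width: 0.998
finger_force: 0.0
```

```bash
python3 st.py -35 0 0 61.5
python3 - <<'E'
from rig import ctrl
import cv2
im=ctrl.camera("top")["img"][:,:,::-1]; b=im[160:280,255:375]
cv2.imwrite("pics/t2.png",cv2.resize(b,(600,600),interpolation=cv2.INTER_CUBIC))
E
```

```text
t 8.2 UVN mm [ -1.   -0.2 120. ] yang -35.3 z [-0.001 -0.002 -1.   ] F_UVN [ 1.1  0.  -0.8] T [-0.05  0.11  0.03] w 0.998 ff 0.0
q [-0.111 -0.63   2.084  0.283  1.355 -0.106]
rotvec/90 [ 0.0003 -0.0007  0.0032]
shift/0.3 [ 0.0703  0.0487 -0.1752]
```

Request:
servo_tool:
  targets:
    - [[1,0.0141,0.0097,-0.035,0,0,0],[1,0.0141,0.0097,-0.035,0,0,0],[1,0.0141,0.0097,-0.035,0,0,0],[1,0.0141,0.0097,-0.035,0,0,0],[1,0.0141,0.0097,-0.035,0,0,0],[0.3,0,0,0,0,0,0],[0,0,0,0,0,0,0],[0,0,0,0,0,0,0],[0,0,0,0,0,0,0],[0,0,0,0,0,0,0]]
  force: 25

```text
clock: 9.25
ee_pos: [0.4761, 0.0676, 0.1913]
orientation: [0.696, 0.685, 0.213, 0.04]
force: [-0.1, -0.6, 0.2]
grip_width: 0.622
finger_force: 0.0
```

Request:
servo_tool:
  targets:
    - [[0,0,0,0,0,0,0],[0,0,0,0,0,0,0],[0,0,0,0,0,0,0],[0,0,0,0,0,0,0],[0,0,0,0,0,0,0],[0,0,0,0,0,0,0],[0,0,0,0,0,0,0],[0,0,0,0,0,0,0],[0,0,0,0,0,0,0],[0,0,0,0,0,0,0]]

```text
clock: 10.25
ee_pos: [0.475, 0.0679, 0.1902]
orientation: [0.696, 0.686, 0.211, 0.038]
force: [-14.9, -2.4, 4.2]
grip_width: 0.093
finger_force: 25.0
```

```bash
python3 st.py
```

```text
t 10.25 UVN mm [-0.5  0.8 61.2] yang -35.0 z [-0.003  0.001 -1.   ] F_UVN [-10.6   6.4   9.6] T [1.3  2.14 0.11] w 0.093 ff 25.0
q [-0.065 -0.561  2.129  0.277  1.237 -0.098]
```

Request:
servo_tool:
  targets:
    - [[0,-0.005,-0.0008,0.0014,0,0,0],[0,0,0,0,0,0,0],[0,0,0,0,0,0,0],[0,0.0001,0,-0.0002,0.0233,0.0158,-0.0604],[0,0.0001,0,-0.0002,0.0233,0.0158,-0.0604],[0,0.0001,0,-0.0002,0.0233,0.0158,-0.0604],[0,0.0001,0,-0.0002,0.0233,0.0158,-0.0604],[0,0.0001,0,-0.0002,0.0233,0.0158,-0.0604],[0,0,0,0,0,0,0],[0,0,0,0,0,0,0]]
  force: 45

```text
clock: 11.25
ee_pos: [0.4742, 0.0678, 0.19]
orientation: [0.848, 0.483, 0.215, -0.017]
force: [-1.0, 5.4, -7.4]
grip_width: 0.095
finger_force: 45.0
```

```bash
python3 st.py
```

```text
t 11.25 UVN mm [-1.2  1.2 61.3] yang -64.8 z [-0.002  0.001 -1.   ] F_UVN [-1.1  5.  -7.7] T [ 0.91  0.4  -0.05] w 0.095 ff 45.0
q [-0.066 -0.564  2.131  0.278  1.237  0.422]
```

Request:
servo_tool:
  targets:
    - [[0,0.0001,0.0001,-0.0002,0.0272,0.0185,-0.0705],[0,0.0001,0.0001,-0.0002,0.0272,0.0185,-0.0705],[0,0.0001,0.0001,-0.0002,0.0272,0.0185,-0.0705],[0,0.0001,0.0001,-0.0002,0.0272,0.0185,-0.0705],[0,0.0001,0.0001,-0.0002,0.0272,0.0185,-0.0705],[0,0.0001,0.0001,-0.0002,0.0272,0.0185,-0.0705],[0,0.0001,0.0001,-0.0002,0.0272,0.0185,-0.0705],[0,0.0001,0.0001,-0.0002,0.0272,0.0185,-0.0705],[0,0.0001,0.0001,-0.0002,0.0272,0.0185,-0.0705],[0,0.0001,0.0001,-0.0002,0.0272,0.0185,-0.0705]]

```text
clock: 12.25
ee_pos: [0.4742, 0.0686, 0.1895]
orientation: [0.972, -0.093, 0.164, -0.139]
force: [-6.3, 10.3, -3.4]
grip_width: 0.091
finger_force: 45.0
```

```bash
python3 st.py
```

```text
t 12.25 UVN mm [-1.1  1.9 60.6] yang -135.1 z [-0.002  0.004 -1.   ] F_UVN [-0.9 12.  -3.3] T [2.33 0.45 0.1 ] w 0.091 ff 45.0
q [-0.066 -0.562  2.131  0.281  1.238  1.647]
```

Request:
servo_tool:
  targets:
    - [[0.5,-0.0028,0.0041,0,0,0,0],[0.5,0,0,0,0,0,0],[0.5,0,0,0,0,0,0],[0.5,0,0,0,0,0,0],[0.5,0,0,0,0,0,0],[0.5,-0.0117,-0.0079,0.0302,0,0,0],[0.5,-0.0117,-0.0079,0.0302,0,0,0],[0.5,-0.0117,-0.0079,0.0302,0,0,0],[0.5,-0.0117,-0.0079,0.0302,0,0,0],[0.5,-0.0117,-0.0079,0.0302,0,0,0]]

```text
clock: 13.25
ee_pos: [0.4563, 0.0569, 0.2368]
orientation: [0.972, -0.092, 0.166, -0.138]
force: [0.6, 0.1, 0.4]
grip_width: 0.499
finger_force: 0.0
```

```bash
python3 st.py 45 -1.1 2.2 110.6
```

```text
t 13.25 UVN mm [ -0.4   2.2 112.5] yang -135.0 z [-0.001  0.001 -1.   ] F_UVN [ 0.7 -0.3  0.1] T [-0.    0.23 -0.02] w 0.499 ff 0.0
q [-0.101 -0.624  2.092  0.283  1.341  1.641]
rotvec/90 [ 0.6983  0.4751 -1.8127]
shift/0.3 [ 0.0007  0.0003 -0.0068]
```

Request:
servo_tool:
  targets:
    - [[0.5,0,0,0,-0.033,-0.0224,0.0856],[0.5,0,0,0,-0.033,-0.0224,0.0856],[0.5,0,0,0,-0.033,-0.0224,0.0856],[0.5,0,0,0,-0.033,-0.0224,0.0856],[0.5,0,0,0,-0.033,-0.0224,0.0856],[0.5,0,0,0,-0.033,-0.0224,0.0856],[0.5,0,0,0,-0.033,-0.0224,0.0856],[0.5,0,0,0,-0.033,-0.0224,0.0856],[0.5,0,0,0,-0.033,-0.0224,0.0856],[0.5,0,0,0,-0.033,-0.0224,0.0856]]

```text
clock: 14.25
ee_pos: [0.4565, 0.057, 0.2362]
orientation: [0.777, 0.591, 0.215, 0.012]
force: [0.2, 1.3, 0.5]
grip_width: 0.5
finger_force: 0.0
```

Request:
servo_tool:
  targets:
    - [[0.5,0,0,0,-0.033,-0.0224,0.0856],[0.5,0,0,0,-0.033,-0.0224,0.0856],[0.5,0,0,0,-0.033,-0.0224,0.0856],[0.5,0,0,0,-0.033,-0.0224,0.0856],[0.5,0,0,0,-0.033,-0.0224,0.0856],[0.5,0,0,0,-0.033,-0.0224,0.0856],[0.5,0,0,0,-0.033,-0.0224,0.0856],[0.5,0,0,0,-0.033,-0.0224,0.0856],[0.5,0,0,0,-0.033,-0.0224,0.0856],[0.5,0,0,0,-0.033,-0.0224,0.0856]]

```text
clock: 15.25
ee_pos: [0.4565, 0.057, 0.2362]
orientation: [0.174, 0.961, 0.151, 0.155]
force: [0.3, -0.3, -0.1]
grip_width: 0.497
finger_force: 0.0
```

```bash
python3 st.py 45 -1 2 61
```

```text
t 15.25 UVN mm [ -0.5   2.2 111.9] yang 35.3 z [ 0.    -0.002 -1.   ] F_UVN [ 0.1 -0.4 -0.1] T [-0.04  0.08  0.05] w 0.497 ff 0.0
q [-0.099 -0.625  2.093  0.281  1.338 -1.33 ]
rotvec/90 [-0.0371 -0.0247  0.098 ]
shift/0.3 [ 0.0586  0.0388 -0.1545]
```

Request:
servo_tool:
  targets:
    - [[0.5,0,0,0,-0.0186,-0.0124,0.049],[0.5,0,0,0,-0.0186,-0.0124,0.049],[0.5,0.0117,0.0078,-0.0309,0,0,0],[0.5,0.0117,0.0078,-0.0309,0,0,0],[0.5,0.0117,0.0078,-0.0309,0,0,0],[0.5,0.0117,0.0078,-0.0309,0,0,0],[0.5,0.0117,0.0078,-0.0309,0,0,0],[0.3,0,0,0,0,0,0],[0,0,0,0,0,0,0],[0,0,0,0,0,0,0]]
  force: 25

```text
clock: 16.25
ee_pos: [0.4742, 0.0689, 0.1898]
orientation: [0.095, 0.972, 0.138, 0.167]
force: [0.2, 0.5, 0.5]
grip_width: 0.287
finger_force: 0.0
```

Request:
servo_tool:
  targets:
    - [[0,0,0,0,0,0,0],[0,0,0,0,0,0,0],[0,0,0,0,0,0,0],[0,0,0,0,0,0,0],[0,0,0,0,0,0,0],[0,0,0,0,0,0,0],[0,0,0,0,0,0,0],[0,0,0,0,0,0,0],[0,0,0,0,0,0,0],[0,0,0,0,0,0,0]]

```text
clock: 17.25
ee_pos: [0.4743, 0.0689, 0.1896]
orientation: [0.095, 0.972, 0.138, 0.167]
force: [-1.2, 0.8, 5.0]
grip_width: 0.093
finger_force: 25.0
```

```bash
python3 st.py
```

```text
t 17.25 UVN mm [-0.8  2.1 60.6] yang 44.7 z [ 0. -0. -1.] F_UVN [1.6 1.3 4.8] T [ 0.31 -0.27  0.12] w 0.093 ff 25.0
q [-0.064 -0.565  2.133  0.278  1.233 -1.487]
```

Well centred. I'll turn it 63° clockwise.

Request:
servo_tool:
  targets:
    - [[0,0.0001,0.0001,-0.0002,0.0272,0.0185,-0.0705],[0,0.0001,0.0001,-0.0002,0.0272,0.0185,-0.0705],[0,0.0001,0.0001,-0.0002,0.0272,0.0185,-0.0705],[0,0.0001,0.0001,-0.0002,0.0272,0.0185,-0.0705],[0,0.0001,0.0001,-0.0002,0.0272,0.0185,-0.0705],[0,0.0001,0.0001,-0.0002,0.0272,0.0185,-0.0705],[0,0.0001,0.0001,-0.0002,0.0272,0.0185,-0.0705],[0,0.0001,0.0001,-0.0002,0.0272,0.0185,-0.0705],[0,0.0001,0.0001,-0.0002,0.0272,0.0185,-0.0705],[0,0,0,0,0,0,0]]
  force: 50

```text
clock: 18.25
ee_pos: [0.4746, 0.0692, 0.1893]
orientation: [0.59, 0.777, 0.205, 0.069]
force: [-1.4, 0.6, 6.4]
grip_width: 0.088
finger_force: 50.0
```

```bash
python3 st.py
```

```text
t 18.25 UVN mm [-0.5  2.1 60.1] yang -18.6 z [ 0.001  0.    -1.   ] F_UVN [1.9 1.3 6.2] T [ 0.36 -0.29  0.  ] w 0.088 ff 50.0
q [-0.063 -0.564  2.133  0.279  1.232 -0.382]
```

Request:
servo_tool:
  targets:
    - [[0,0,0,0,0.0078,0.0053,-0.0201],[0,0,0,0,0.0078,0.0053,-0.0201],[0,0,0,0,0.0078,0.0053,-0.0201],[0,0,0,0,0.0078,0.0053,-0.0201],[0,0,0,0,0.0078,0.0053,-0.0201],[0,0,0,0,0,0,0],[0,0,0,0,0,0,0],[0,0,0,0,0,0,0],[0,0,0,0,0,0,0],[0,0,0,0,0,0,0]]

```text
clock: 19.25
ee_pos: [0.4746, 0.0692, 0.1892]
orientation: [0.654, 0.725, 0.211, 0.051]
force: [-0.5, 1.6, 6.8]
grip_width: 0.091
finger_force: 50.0
```

```bash
python3 st.py
```

```text
t 19.25 UVN mm [-0.5  2.1 60.1] yang -28.3 z [ 0.001  0.001 -1.   ] F_UVN [3.3 1.6 6. ] T [ 0.24 -0.31  0.59] w 0.091 ff 50.0
q [-0.063 -0.564  2.133  0.279  1.232 -0.214]
```

Request:
servo_tool:
  targets:
    - [[0,0,0,0,0.0078,0.0053,-0.0201],[0,0,0,0,0.0078,0.0053,-0.0201],[0,0,0,0,0.0078,0.0053,-0.0201],[0,0,0,0,0,0,0],[0,0,0,0,0,0,0],[0,0,0,0,0,0,0],[0,0,0,0,0,0,0],[0,0,0,0,0,0,0],[0,0,0,0,0,0,0],[0,0,0,0,0,0,0]]
  force: 60

```text
clock: 20.25
ee_pos: [0.4746, 0.0692, 0.1892]
orientation: [0.691, 0.69, 0.213, 0.04]
force: [0.7, 0.9, 5.1]
grip_width: 0.101
finger_force: 63.0
```

```bash
python3 st.py
```

```text
t 20.25 UVN mm [-0.6  2.1 60.1] yang -34.3 z [ 0.001  0.001 -1.   ] F_UVN [3.2 0.3 4.1] T [ 0.1  -0.33  1.02] w 0.101 ff 63.0
q [-0.064 -0.564  2.133  0.279  1.232 -0.11 ]
```

The wings are held at the stop: the torque reached 1.0 N m and the pads are being pried apart. I'll release and lift.

Request:
servo_tool:
  targets:
    - [[0.5,0,0,0,0,0,0],[0.5,0,0,0,0,0,0],[0.5,0,0,0,0,0,0],[0.5,0,0,0,0,0,0],[0.5,0,0,0,0,0,0],[0.5,-0.0117,-0.0079,0.0302,0,0,0],[0.5,-0.0175,-0.0119,0.0453,0,0,0],[0.5,-0.0234,-0.0158,0.0604,0,0,0],[0.5,-0.0234,-0.0158,0.0604,0,0,0],[0.5,-0.0234,-0.0158,0.0604,0,0,0]]
  force: 20

```text
clock: 21.25
ee_pos: [0.444, 0.0487, 0.2672]
orientation: [0.691, 0.689, 0.213, 0.04]
force: [0.6, -0.1, -1.0]
grip_width: 0.501
finger_force: 0.0
```

Request:
servo_tool:
  targets:
    - [[0.5,0,-0.1,0.05,0,0,0],[0.5,0,-0.13,0.05,0,0,0],[0.5,0,-0.13,0.05,0,0,0],[0.5,0,-0.13,0,0,0,0],[0.5,0,-0.13,0,0,0,0],[0.5,0,-0.13,0,0,0,0],[0.5,0,0,0,0,0,0],[0.5,0,0,0,0,0,0],[0.5,0,0,0,0,0,0],[0.5,0,0,0,0,0,0]]

```text
clock: 22.25
ee_pos: [0.4446, -0.175, 0.3113]
orientation: [0.691, 0.69, 0.213, 0.04]
force: [-0.3, 0.8, 0.2]
grip_width: 0.5
finger_force: 0.0
```

```bash
python3 st.py
python3 - <<'E'
from rig import ctrl
import cv2,numpy as np
t=ctrl.camera("top")["img"][160:280,255:375,::-1]; s=ctrl.camera("scene")["img"][200:320,240:360,::-1]
cv2.imwrite("pics/end.png",cv2.resize(np.hstack([t,s]),(800,400),interpolation=cv2.INTER_CUBIC))
E
```

```text
t 22.25 UVN mm [ -95.8 -183.   239.2] yang -34.3 z [ 0.     0.001 -1.   ] F_UVN [0.3 0.8 0.1] T [-0.01  0.11  0.06] w 0.5 ff 0.0
q [-0.672 -0.459  1.87   0.416  1.592 -0.633]
```

View pics/end.png

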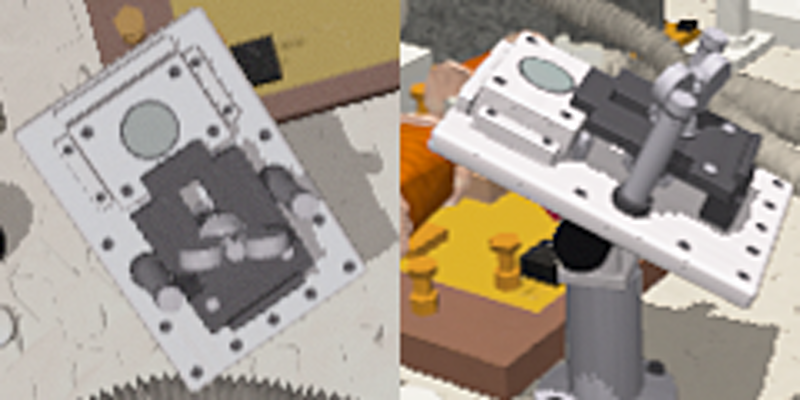

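The picture shows the nose over the carrier edge at about (175,160), the carrier in its nest, and wing tips at about (182,262) and (292,245). I'll check the wing angle and nose position numerically.

Run:
```python
from h import *
m=np.load("m.npy");T=lambda x,y:(255+x*.3,160+y*.3)
a=onplane("top",T(182,262),m,.060);b=onplane("top",T(292,245),m,.060);d=a-b
print("wing deg",np.degrees(np.arctan2(d[1],d[0])))
for q in((143,187),(203,142)):print((1e3*onplane("top",T(*q),m,.028)).round(1))
```

```text
wing deg 63.35230400368872
[41.5 18.3 28. ]
[ 43.1 -17.2  28. ]
```

Run:
```python
from h import *
from rig import ctrl
import cv2
m=np.load("m.npy");im={"before":C["top"]["img"],"after":ctrl.camera("top")["img"]}
us=np.arange(20,105,.5)
for k,i in im.items():
    g=cv2.cvtColor(i,cv2.COLOR_RGB2GRAY).astype(np.float32)
    def prof(n,us,vs):
        P=[np.array([proj("top",pt(m,u/1e3,v/1e3,n)) for u in us],np.float32) for v in vs]
        return np.mean([cv2.remap(g,p[:,0],p[:,1],cv2.INTER_LINEAR).ravel() for p in P],0)
    n=.028;f=prof(n,us,range(-13,14,2));d=np.diff(f);e=np.argsort(-d)[:1]
    print(k,"nose",us[e]); 
    ub=np.arange(-75,-30,.5);f2=prof(n,ub,range(-30,-24,1));f3=prof(n,ub,range(24,30));print(" rear edges",ub[np.argmin(np.diff(f2))],ub[np.argmin(np.diff(f3))])
    f=prof(.02,us,[-28,-26,-24,24,26,28]);d=np.diff(f);print(" carrier lower/upper edge",us[20+np.argmax(d[20:50])],us[120+np.argmin(d[120:])])
    hs=cv2.cvtColor(i,cv2.COLOR_RGB2HSV);c=proj("top",pt(m,.06,0,.02));y,x=np.mgrid[:480,:640];w=(np.hypot(x-c[0],y-c[1])<11)*np.clip(215-g,0,60)
    print(" disc",(w*x).sum()/w.sum(),(w*y).sum()/w.sum())
```

```text
before nose [28.]
 rear edges -58.5 -58.5
 carrier lower/upper edge 44.5 84.0
 disc 299.5959280997799 198.73899486426998
after nose [47.]
 rear edges -39.0 -39.0
 carrier lower/upper edge 32.5 84.0
 disc 299.98139346162765 199.35850915835846
```

The nose has moved 19 mm to U = 47 mm, about 10 mm over the carrier's edge. The carrier hasn't moved and the nut is at its stop, so I'm handing it in.

```bash
python3 -c "
from rig import ctrl
print(ctrl.finish_job())"
```

```text
the job is handed in; nothing more can be done
None
```

The job is handed in: the clamp plate is fully forward, about 10 mm over the carrier's edge. The wing nut was then tightened clockwise hard to its stop with one regrip, and the carrier is still seated in its nest.

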